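# Seat the mixing drum in its drive cradle

## Task

Take the mixing drum off its bench rest, lower its axle into the two open slots of the blue drive cradle and press it down past the spring noses until both ends of the axle sit fully and evenly on the slot floors; bed it there with a steady, even press of about 15 N for half a second, then let go. Either way round will do; do not drop it in or force it (never above 30 N), and leave the glassware where it stands.

Things in the scene. Friction and masses are not known exactly. Their poses are not given: they have to be found in the camera images.
- drum: White mixing drum with red ends, 50 mm diameter, 90 mm long, on a steel axle 10 mm thick, 190 mm long; 0.25 to 0.46 kg. Origin: middle of the axle; its y axis runs along the axle, x and z may be rolled about it. A black collar of 18 mm diameter stands 58 to 63 mm from the middle on each side. Grip it across the middle of the white part (50 mm wide).
- axle_a (a point): Point on the axle's centre line, 75 mm from the middle towards the drum's +y, where the axle is to lie in a slot.
- axle_b (a point): The same on the -y side.
- rest: Fixed grey bench rest, base 90 x 200 x 10 mm, with two V notches 80 mm either side of its middle along its y axis; the axle lies in them, its centre line 52 mm above the bench. Tops of the notches 61 mm high. Origin: centre of its underside.
- cradle: Fixed blue drive cradle, base 110 x 200 x 12 mm, a white motor box 44 mm high beyond its -y end. Origin: centre of its underside, z up; the axle is to lie along its y axis, over the middle. Two cheeks, 14 mm thick, 68 to 82 mm from the middle along y, each with an open vertical slot. The collars go between them, 5 mm play each side. Above 30 N between drum and cradle is damage.
- slot_a (a point): Middle of the +y cheek's slot, 90 mm above the underside. The slot is 13 mm wide below this point and flares above it in a V to about 38 mm, 110 mm up; slippery. The rigid brass floors of both slots belong to one level bar set to a different height each time and not measured: the seated axle's centre line is anywhere from 49 to 73 mm above the underside, to be found by feel.
- slot_b (a point): The same on the -y cheek. In each slot, 10 mm above the floor, two white spring noses narrow it to 7 mm. Under its own weight the axle stays on them, about 10 mm above its seat; a push of about 7 to 13 N more (both ends together) makes it snap past them onto the floors.
- beaker: Glass beaker, 68 mm across, 85 mm tall, origin at the centre of its underside. Bystander.
- bottle: Amber jar, 52 mm across, 100 mm tall, origin at the centre of its underside. Bystander.
- dish: Flat white dish, 80 mm across, 16 mm tall, origin at the centre of its underside. Bystander.

How it is judged:
By the outcome, as a careful person would: the job done as asked, in the order asked, and still so for the second after the job is handed in, with the robot touching nothing.
It also fails if it takes over 51 s, if anything falls off the work surface, if the arm or the gripper's body presses on something with over 40 N, if the wrist force passes 120 N, or if a joint passes its speed limit or range.

## Robot

A 7-joint arm with a two-finger parallel gripper is mounted at the origin on the work surface. World frame = base frame: x ahead of the robot, y to its left, z up, the work surface at z = 0. Lengths are in m, angles in rad, forces in N, time in s.
With the tool pointing down it reaches from about 0.425 to 0.925 m from the base axis. Payload 6.8 kg.
Tool frame: the origin (TCP) lies on the centre line of the jaws, within the pads' length; the fingertips stand 17 mm ahead of it and the grasp point (between the pads) lies 2 mm behind it; z points along the fingers, y is the direction in which the jaws open and shut (so a half turn about z gives the same grasp; the last joint's range is limited). The gripper opens to 85 mm and grips with 20 to 120 N. Pads are 22 mm wide; open, the fingers measure 114 mm over their backs; the gripper's body (76 mm by 85 mm) begins 54 mm behind the grasp point. The pads swing forward as they close: fully open they stand 13 mm farther back than shut.
Start: joints at [-1.266, 0.477, 0.022, 1.555, -0.011, 1.109, -0.083], TCP at [0.271, 0.618, 0.248] pointing down, gripper open.
Joint ranges: [-2.96, 2.96], [-0.34, 2.1], [-1.41, 1.46], [0.24, 2.44], [-1.37, 4.51], [0.17, 1.92], [-2.96, 2.96]. Speed limits (rad/s): [2.39, 2.39, 3.14, 3.14, 3.14, 3.14, 3.14].

## Interface

Orientations are given as a rotation vector (axis times angle).
In Python, from plant import * gives the robot as it stands.
- The arm moves only by the shell command python3 -m inch 'ROWS' [FORCE]. ROWS is JSON, a list of rows, each an object with "slide": the shift along the tool's x, y, z in m, a list of three; "turn": the turn about the tool's z in rad; "hand": the opening, from 0 (shut) to 1 (fully open). In form: [{"slide": [tx, ty, tz], "turn": turn, "hand": hand}, ...]. A call has 1 to 20 rows; each row shifts and turns the commanded pose from where the row before left it, along the tool's axes as they then stand; what a row does not reach is not made up. A row lasts 1/8 s, in which the tool goes at most 62.5 mm and 10.7 degrees, less where a joint would pass 70% of its speed; a pose out of reach is approached as far as the arm can. A call with a gripper value outside its range is refused whole. The fingers move at their own pace and stop on an object; FORCE is the grip in N (left out, the last holds). Time passes only in rows, so rows that do not move let the fingers close. It gives the time, the measured TCP pose, the force and the opening at its end, in the units of the state.
- get_obs(): the state, without advancing time (a new reading comes with each control period).
- snapshot(name): name is "scene" or "top" or "wrist"; returns a dict with "pixels" (480x640x3 uint8, red, green, blue), "camera_matrix" (3x3 intrinsics, pixels), "rvec" (rotation vector, rad) and "tvec" (3), from world to camera coordinates, as OpenCV has them; the wrist camera has in their place "tool_from_camera" (4x4, takes a point from camera to tool coordinates, whose origin is the TCP and whose axes are the flange's). Camera axes: x right, y down, z forward; pixel columns grow to the right and rows downward; lengths in m; the calibration is good to about 2 mm. A picture is of the moment at which its call begins: read the wrist's pose just before it. There is no depth.
- hand_in(): hands the job in, once; it reports no verdict.
The state is a dict: "time_s": time; "joint_pos": joint angles; "dq": joint speeds; "tau": joint torques, N m; "ee_pos": TCP position; "eef_rot": TCP orientation; "ft_force": force on the tool from outside, world axes, zero at the start; "moment": the same for the moment, N m; "gripper_width": finger opening in m.
Only numpy, scipy, OpenCV 4.12 (cv2) and the standard library are available. Lean on these libraries where they do the work, as an engineer would, in place of code of your own. Each camera call takes 0.05 s, during which the arm holds its last target. There are 200 camera calls.

## Working session

There is one attempt and no reset: what is moved stays moved. The work goes in short steps, Python scripts to look and compute and a shell command to move; the robot and the scene stay as the last step left them, time stands still between calls to the robot, and variables do not carry over. Pictures are saved under pics/ and viewed, about 8 in all and at most 12, crops included, and the job is handed in when it is done.

```bash
mkdir -p pics; ls
python3 - <<'E'
from plant import *
import cv2
o=get_obs(); print({k:(o[k] if not hasattr(o[k],'round') else o[k]) for k in o})
for n in ("scene","top"):
    s=snapshot(n); cv2.imwrite(f"pics/{n}0.png",s["pixels"][:,:,::-1]); print(n,s["camera_matrix"],s["rvec"],s["tvec"])
E
```

```text
pics
{'time_s': 0.0, 'joint_pos': array([-1.26607663,  0.47776895,  0.02233251,  1.55645992, -0.01148874,
        1.10929753, -0.08308129]), 'dq': array([ 0.00115661,  0.00022766,  0.00034553, -0.0008673 ,  0.0018113 ,
       -0.0006842 ,  0.00034825]), 'tau': array([ 8.19056959e-05, -5.96454334e+01,  1.60826448e+00, -2.81200755e+01,
        1.25520685e-02,  9.25564760e-03,  2.28182410e-05]), 'ee_pos': array([0.27059003, 0.61777392, 0.24734287]), 'eef_rot': array([-6.43733704e-01, -3.07469466e+00,  2.81256638e-03]), 'ft_force': array([-0.08264733,  0.15816112, -0.51695636]), 'moment': array([ 0.04924354, -0.05378321, -0.02797384]), 'gripper_width': 0.08580426190107912}
scene [[472.76875326   0.         319.58974169]
 [  0.         472.76875326 228.94377918]
 [  0.           0.           1.        ]] [ 1.89638345  1.75790633 -0.5930173 ] [-0.06949024 -0.45032383  1.3919872 ]
top [[510.07345908   0.         323.15405921]
 [  0.         510.07345908 241.11868036]
 [  0.           0.           1.        ]] [ 2.15847532 -2.21848528  0.09341628] [0.02219825 0.67119601 0.82885596]
```

View pics/scene0.png

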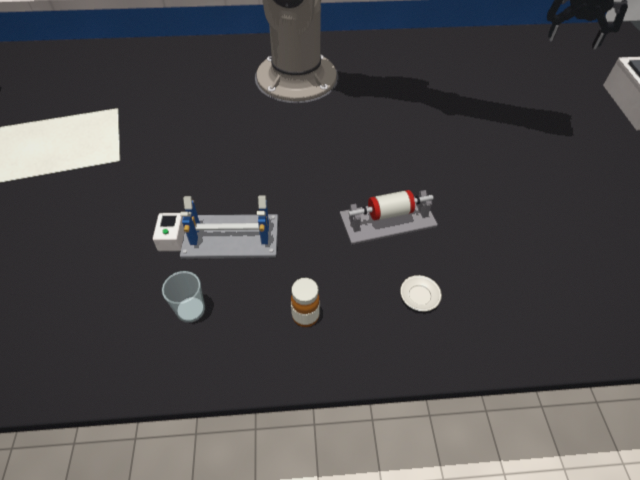

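View pics/top0.png

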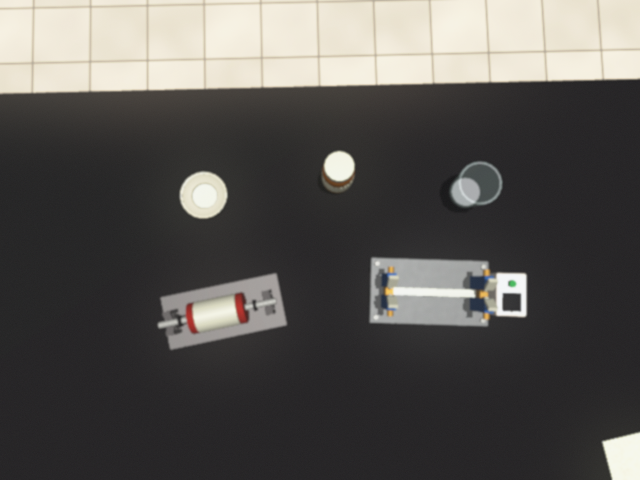

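The scene picture shows the drum on its rest at about (392,206), the cradle at (230,235) with the motor box to its left, the beaker at (185,297), the bottle at (305,300) and the dish at (420,294). In the top view the axle runs from about (160,324) to (274,301). The cradle base corners there are (371,258), (488,261), (488,326) and (370,322).

```bash
cat > h.py <<'E'
import numpy as np, cv2
from plant import *
from scipy.spatial.transform import Rotation as R
def ray(s,px,o=None):
    d=cv2.undistortPoints(np.array([[px]],float),s["camera_matrix"],None)[0,0]; d=np.array([*d,1.])
    if "rvec" in s:
        M=cv2.Rodrigues(np.array(s["rvec"]))[0]; return -M.T@np.array(s["tvec"]), M.T@d
    T=np.eye(4);T[:3,:3]=R.from_rotvec(o["eef_rot"]).as_matrix();T[:3,3]=o["ee_pos"]
    T=T@np.array(s["tool_from_camera"]); return T[:3,3],T[:3,:3]@d
def onz(s,px,z,o=None):
    c,d=ray(s,px,o); return c+d*(z-c[2])/d[2]
def crop(s,name,x0,y0,x1,y1,k):
    cv2.imwrite(name,cv2.resize(s["pixels"][y0:y1,x0:x1,::-1],None,fx=k,fy=k,interpolation=cv2.INTER_CUBIC))
def tool(o): 
    return R.from_rotvec(o["eef_rot"]).as_matrix()
E
python3 - <<'E'
from h import *
np.set_printoptions(precision=4,suppress=True)
s=snapshot("top")
for n,p,z in [("axL",(160,324),.052),("axR",(274,301),.052),("drumtop",(218,313),.06),("restc",(161,297),.01),("",(276,274),.01),("",(286,325),.01),("",(171,349),.01),
 ("cr",(371,258),.012),("",(488,261),.012),("",(488,326),.012),("",(370,322),.012)]: print(n,onz(s,p,z))
c=snapshot("scene")
for n,p,z in [("beaker",(190,310),0),("bottle",(305,316),0),("dish",(420,296),.01),("drum",(392,206),.06)]: print(n,onz(c,p,z))
o=get_obs(); print(tool(o))
E
```

```text
axL [0.544  0.2681 0.052 ]
axR [0.5753 0.0857 0.052 ]
drumtop [0.5592 0.174  0.06  ]
restc [0.5857 0.2792 0.01  ]
 [0.619 0.085 0.01 ]
 [0.533 0.07  0.01 ]
 [0.4988 0.2629 0.01  ]
cr [ 0.6416 -0.0767  0.012 ]
 [ 0.6311 -0.2755  0.012 ]
 [ 0.5217 -0.2698  0.012 ]
 [ 0.5341 -0.0713  0.012 ]
beaker [ 0.7546 -0.2422  0.    ]
bottle [ 0.7839 -0.0208  0.    ]
dish [0.7623 0.2071 0.01  ]
drum [0.5698 0.1784 0.06  ]
[[-0.916   0.4012 -0.0004]
 [ 0.4012  0.916  -0.001 ]
 [-0.0001 -0.0011 -1.    ]]
```

```bash
python3 -m inch '[{"slide":[-0.0368,-0.0243,0],"turn":0,"hand":1},{"slide":[-0.0368,-0.0243,0],"turn":0,"hand":1},{"slide":[-0.0368,-0.0243,0],"turn":0,"hand":1},{"slide":[-0.0368,-0.0243,0],"turn":0,"hand":1},{"slide":[-0.0368,-0.0243,0],"turn":0,"hand":1},{"slide":[-0.0368,-0.0243,0],"turn":0,"hand":1},{"slide":[-0.0368,-0.0243,0],"turn":0,"hand":1},{"slide":[-0.0368,-0.0243,0],"turn":0,"hand":1},{"slide":[-0.0368,-0.0243,0],"turn":0,"hand":1},{"slide":[-0.0368,-0.0243,0],"turn":0,"hand":1},{"slide":[-0.0368,-0.0243,0],"turn":0,"hand":1},{"slide":[-0.0368,-0.0243,0],"turn":0,"hand":1},{"slide":[0,0,0],"turn":0.165,"hand":1},{"slide":[0,0,0],"turn":0.165,"hand":1},{"slide":[0,0,0],"turn":0.165,"hand":1},{"slide":[0,0,0],"turn":0.165,"hand":1},{"slide":[0,0,0],"turn":0.165,"hand":1},{"slide":[0,0,0],"turn":0.163,"hand":1},{"slide":[0,0,0],"turn":0,"hand":1}]' 100
python3 - <<'E'
from h import *
o=get_obs(); print(o["joint_pos"],tool(o)[:,1],o["ft_force"])
s=snapshot("wrist"); cv2.imwrite("pics/w1.png",s["pixels"][:,:,::-1]); np.save("w1.npy",{"o":o,"s":s},allow_pickle=True)
print(s["tool_from_camera"])
E
```

```text
time_s: 2.58
ee_pos: [0.5581, 0.1742, 0.2482]
eef_rot: [2.023, 2.404, -0.001]
ft_force: [-0.5, -0.1, -0.4]
gripper_width: 0.0854
[-0.72215889  0.34264836  0.39817094  1.79916178 -0.15229934  1.03018767
 -0.0943943 ] [ 9.85298570e-01  1.70841064e-01 -2.42331715e-04] [-0.48476218 -0.09192035 -0.39819706]
[[ 1.44564757e-04 -9.59317575e-01 -2.82329185e-01  7.19165472e-02]
 [ 9.99999981e-01  1.01951335e-04  1.65625973e-04 -5.58744120e-04]
 [-1.30104070e-04 -2.82329204e-01  9.59317572e-01 -1.26177010e-01]
 [ 0.00000000e+00  0.00000000e+00  0.00000000e+00  1.00000000e+00]]
```

View pics/w1.png

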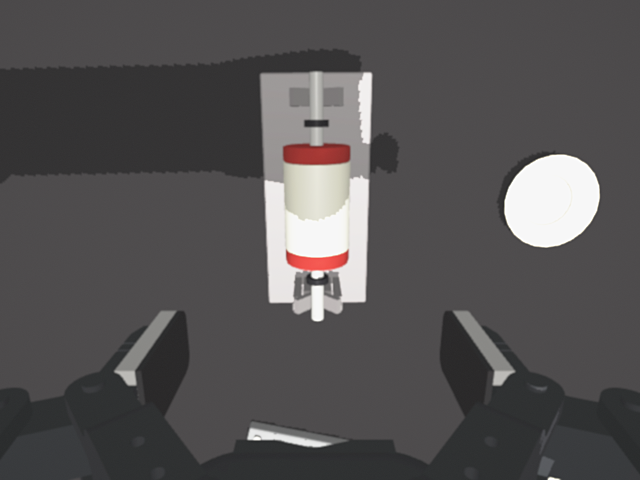

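The wrist view shows the axle nearly vertical in the image: ends at (316,72) and (317.5,320), collars at (316.5,123) and (317,279). The dish is clear to the right.

Run:
```python
from h import *
np.set_printoptions(precision=4,suppress=True)
d=np.load("w1.npy",allow_pickle=True).item();o,s=d["o"],d["s"]
P=[onz(s,p,.057,o) for p in [(316,72),(317.5,320)]]
C=[onz(s,p,.061,o) for p in [(316.5,123),(317,279)]]
for a,b in (P,C):
    m=(a+b)/2; v=b-a; print(a,b,"mid",m,"len",np.linalg.norm(v),"yaw",np.arctan2(v[0],-v[1]), "tool delta",tool(o).T@(m-o["ee_pos"]), "dir in tool",(tool(o).T@v)[:2])
```

```text
[0.5419 0.272  0.057 ] [0.5758 0.0853 0.057 ] mid [0.5589 0.1786 0.057 ] len 0.18967280069983758 yaw 0.17953893375227695 tool delta [0.0043 0.0015 0.1912] dir in tool [-0.1897  0.0015]
[0.5481 0.2385 0.061 ] [0.5689 0.1222 0.061 ] mid [0.5585 0.1804 0.061 ] len 0.1181042317679267 yaw 0.17672033940062798 tool delta [0.0061 0.0015 0.1872] dir in tool [-0.1181  0.0006]
```

```bash
python3 -m inch '[{"slide":[0.005,0.0015,0.01],"turn":-0.006,"hand":1},{"slide":[0,0,0.025],"turn":0,"hand":1},{"slide":[0,0,0.03],"turn":0,"hand":1},{"slide":[0,0,0.03],"turn":0,"hand":1},{"slide":[0,0,0.03],"turn":0,"hand":1},{"slide":[0,0,0.03],"turn":0,"hand":1},{"slide":[0,0,0.02],"turn":0,"hand":1},{"slide":[0,0,0.013],"turn":0,"hand":1},{"slide":[0,0,0.01],"turn":0,"hand":1},{"slide":[0,0,0],"turn":0,"hand":1},{"slide":[0,0,0],"turn":0,"hand":0.8}]'
python3 - <<'E'
from h import *
o=get_obs(); print(o["time_s"],o["ft_force"],o["ee_pos"])
s=snapshot("wrist"); cv2.imwrite("pics/w2.png",s["pixels"][:,:,::-1])
E
```

```text
time_s: 4.0
ee_pos: [0.5595, 0.1794, 0.051]
eef_rot: [2.017, 2.408, 0.002]
ft_force: [-0.3, -0.2, -0.0]
gripper_width: 0.0695
4.0 [-0.33407469 -0.17323737 -0.02781895] [0.55950868 0.17940644 0.0509711 ]
```

View pics/w2.png

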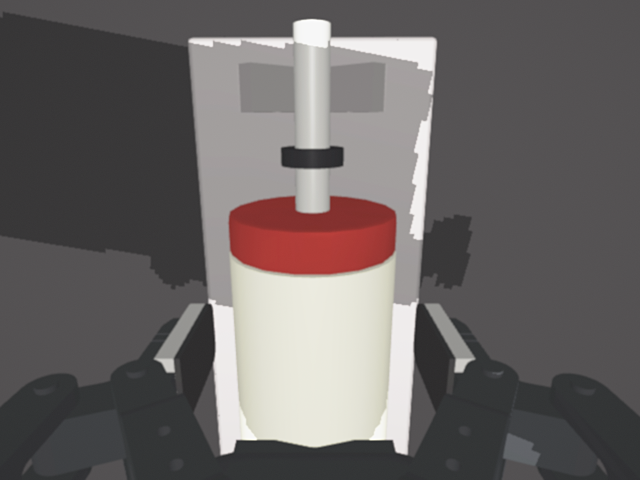

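The drum is centred between the pads: its edges are at columns 230 and 396, the pads at 213 and 415. I'll close and check the forces.

```bash
python3 -m inch '[{"slide":[0,0,0],"turn":0,"hand":0.6},{"slide":[0,0,0],"turn":0,"hand":0.4},{"slide":[0,0,0],"turn":0,"hand":0.4},{"slide":[0,0,0],"turn":0,"hand":0.3},{"slide":[0,0,0],"turn":0,"hand":0.3}]' 100
python3 -m inch '[{"slide":[0,0,-0.005],"turn":0,"hand":0.3},{"slide":[0,0,-0.01],"turn":0,"hand":0.3},{"slide":[0,0,-0.015],"turn":0,"hand":0.3},{"slide":[0,0,-0.02],"turn":0,"hand":0.3},{"slide":[0,0,-0.03],"turn":0,"hand":0.3},{"slide":[0,0,-0.03],"turn":0,"hand":0.3},{"slide":[0,0,-0.02],"turn":0,"hand":0.3},{"slide":[0,0,-0.01],"turn":0,"hand":0.3},{"slide":[0,0,0],"turn":0,"hand":0.3},{"slide":[0,0,0],"turn":0,"hand":0.3}]'
python3 - <<'E'
from h import *
np.set_printoptions(precision=4,suppress=True)
o=get_obs(); print(o["ft_force"],o["moment"],o["ee_pos"],o["joint_pos"],tool(o))
s=snapshot("wrist"); cv2.imwrite("pics/w3.png",s["pixels"][:,:,::-1])
np.save("w3.npy",{"o":o,"s":s},allow_pickle=True)
E
```

```text
time_s: 4.68
ee_pos: [0.5591, 0.1794, 0.0513]
eef_rot: [-2.018, -2.408, -0.001]
ft_force: [-2.7, 0.2, 7.3]
gripper_width: 0.0481
time_s: 5.92
ee_pos: [0.5583, 0.1791, 0.1895]
eef_rot: [-2.017, -2.408, 0.002]
ft_force: [-0.5, -1.4, -4.2]
gripper_width: 0.0477
[-0.4889 -1.3798 -4.1989] [0.0199 0.0194 0.0018] [0.5583 0.1791 0.1895] [-0.7102  0.4126  0.3799  1.8504 -0.1886  0.9153 -0.0675] [[-0.1752  0.9845 -0.0014]
 [ 0.9845  0.1752 -0.0006]
 [-0.0004 -0.0015 -1.    ]]
```

View pics/w3.png

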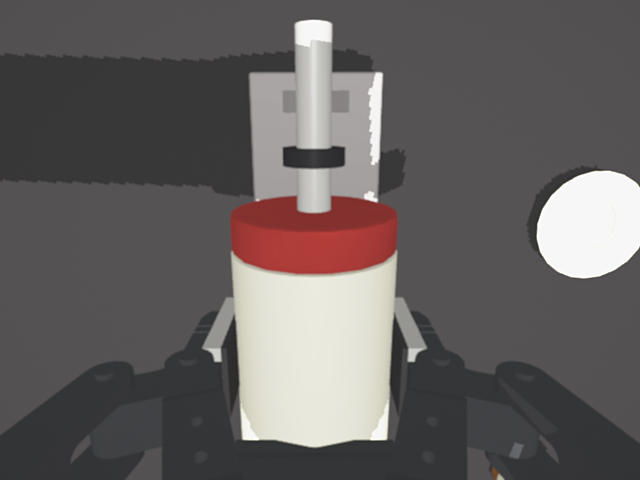

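The drum is held level, with the collar at (314,157) as it was on the rest. It weighs about 3.8 N. Next I'll go past the cradle to look at slot_b, then come back over slot_a.

```bash
python3 -m inch '[{"slide":[0,0,-0.01],"turn":0.077,"hand":0.3},{"slide":[0,0,-0.012],"turn":0.077,"hand":0.3},{"slide":[0,0,-0.013],"turn":0.077,"hand":0.3},{"slide":[-0.02,0.002,0],"turn":0,"hand":0.3},{"slide":[-0.04,0.0035,0],"turn":0,"hand":0.3},{"slide":[-0.044,0.0038,0],"turn":0,"hand":0.3},{"slide":[-0.044,0.0038,0],"turn":0,"hand":0.3},{"slide":[-0.044,0.0038,0],"turn":0,"hand":0.3},{"slide":[-0.044,0.0038,0],"turn":0,"hand":0.3},{"slide":[-0.044,0.0038,0],"turn":0,"hand":0.3},{"slide":[-0.044,0.0038,0],"turn":0,"hand":0.3},{"slide":[-0.044,0.0038,0],"turn":0,"hand":0.3},{"slide":[-0.044,0.0038,0],"turn":0,"hand":0.3},{"slide":[-0.044,0.0038,0],"turn":0,"hand":0.3},{"slide":[-0.025,0.002,0],"turn":0,"hand":0.3},{"slide":[-0.019,0.002,0],"turn":0,"hand":0.3},{"slide":[0,0,0],"turn":0,"hand":0.3},{"slide":[0,0,0],"turn":0,"hand":0.3}]'
python3 - <<'E'
from h import *
np.set_printoptions(precision=4,suppress=True)
o=get_obs(); print(o["ft_force"],o["ee_pos"],o["joint_pos"],tool(o)[:,0])
s=snapshot("wrist"); cv2.imwrite("pics/w4.png",s["pixels"][:,:,::-1])
np.save("w4.npy",{"o":o,"s":s},allow_pickle=True)
E
python3 -m inch '[{"slide":[0.02,0,0],"turn":0,"hand":0.3},{"slide":[0.035,0,0],"turn":0,"hand":0.3},{"slide":[0.04,0,0],"turn":0,"hand":0.3},{"slide":[0.035,0,0],"turn":0,"hand":0.3},{"slide":[0.02,0,0],"turn":0,"hand":0.3},{"slide":[0,0,0],"turn":0,"hand":0.3},{"slide":[0,0,0],"turn":0,"hand":0.3}]'
python3 - <<'E'
from h import *
np.set_printoptions(precision=4,suppress=True)
o=get_obs(); print(o["ft_force"],o["ee_pos"],o["joint_pos"],tool(o)[:,0])
s=snapshot("wrist"); cv2.imwrite("pics/w5.png",s["pixels"][:,:,::-1])
np.save("w5.npy",{"o":o,"s":s},allow_pickle=True)
a=cv2.imread("pics/w4.png")[0:300,120:520];b=cv2.imread("pics/w5.png")[0:300,120:520]
cv2.imwrite("pics/w45.png",cv2.resize(np.hstack([a,b]),None,fx=1,fy=2,interpolation=cv2.INTER_CUBIC) )
E
```

```text
time_s: 8.22
ee_pos: [0.5752, -0.3211, 0.2248]
eef_rot: [-2.279, -2.16, -0.001]
ft_force: [0.8, -0.1, -4.0]
gripper_width: 0.0475
[ 0.8468 -0.117  -4.0272] [ 0.5752 -0.3211  0.2248] [ 0.0328  0.5184  0.5467  1.6479 -0.3005  1.0613  0.6158] [0.0536 0.9986 0.0013]
time_s: 9.15
ee_pos: [0.5831, -0.1738, 0.2255]
eef_rot: [2.282, 2.158, -0.001]
ft_force: [-0.5, -1.1, -3.7]
gripper_width: 0.0476
[-0.5046 -1.0553 -3.6513] [ 0.5831 -0.1738  0.2255] [-0.2213  0.4283  0.5441  1.7738 -0.2556  1.0099  0.3638] [ 0.0561  0.9984 -0.001 ]
```

View pics/w4.png

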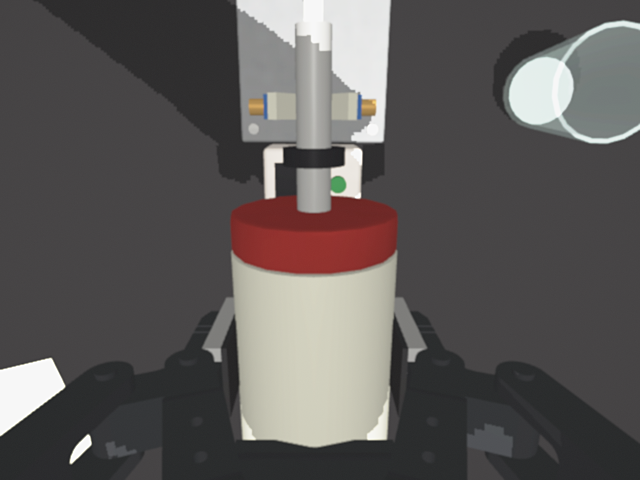

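View pics/w5.png

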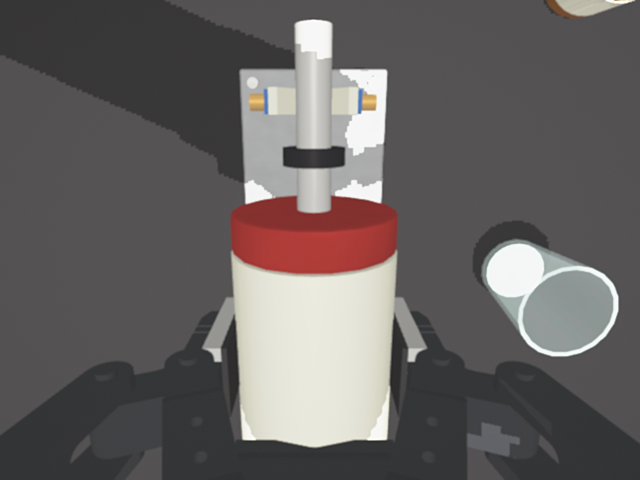

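Both slots look symmetric about column 313: brass screws at 249 and 377 in both views, at row 106 for slot_b and row 102 for slot_a. The axle is also at about 313.5. I'll compute the offsets.

Run:
```python
from h import *
np.set_printoptions(precision=4,suppress=True)
P={}
for f,row in (("w4",106),("w5",102)):
    d=np.load(f+".npy",allow_pickle=True).item();o,s=d["o"],d["s"]
    if f=="w4": print(s["camera_matrix"])
    for z in (.09,.1,.11):
        L,Rr=[onz(s,(c,row),z,o) for c in (264.5,361.5)]
        m=(L+Rr)/2; P[f,z]=m; print(f,z,m,"w",np.linalg.norm(L-Rr),"tool",tool(o).T@(m-o["ee_pos"]))
    for px in ((313.5,22),(313.5,190)): # axle top ~ 7mm behind TCP plane
        q=onz(s,px,o["ee_pos"][2]+.007,o); print(" axle tool",tool(o).T@(q-o["ee_pos"]))
for z in (.09,.1,.11):
    v=P["w5",z]-P["w4",z]; m=(P["w5",z]+P["w4",z])/2; o=d["o"]
    print(z,"span",np.linalg.norm(v),"mid tool",tool(o).T@(m-o["ee_pos"]),"dir tool",tool(o).T@v)
```

```text
[[428.2937   0.     314.1162]
 [  0.     428.2937 239.0444]
 [  0.       0.       1.    ]]
w4 0.09 [ 0.5779 -0.2453  0.09  ] w 0.05646313637186974 tool [ 0.0757 -0.0012  0.1349]
w4 0.1 [ 0.578  -0.2455  0.1   ] w 0.05429999126528064 tool [ 0.0756 -0.0012  0.1249]
w4 0.11 [ 0.578  -0.2456  0.11  ] w 0.05213684615869164 tool [ 0.0754 -0.0011  0.1149]
 axle tool [ 0.0938 -0.0007 -0.0069]
 axle tool [ 0.0511 -0.0007 -0.0069]
w5 0.09 [ 0.5863 -0.0961  0.09  ] w 0.05645372266340431 tool [ 0.0779 -0.0012  0.1355]
w5 0.1 [ 0.5863 -0.0963  0.1   ] w 0.054296116468520686 tool [ 0.0777 -0.0012  0.1255]
w5 0.11 [ 0.5863 -0.0965  0.11  ] w 0.05213851027363707 tool [ 0.0775 -0.0011  0.1155]
 axle tool [ 0.0938 -0.0007 -0.0071]
 axle tool [ 0.0511 -0.0007 -0.0071]
0.09 span 0.1494339145640011 mid tool [ 0.0032 -0.0012  0.1355] dir tool [ 0.1494 -0.     -0.0002]
0.1 span 0.14937199562044703 mid tool [ 0.003  -0.0011  0.1255] dir tool [ 0.1494 -0.0001 -0.0002]
0.11 span 0.14931007746382158 mid tool [ 0.0028 -0.0011  0.1155] dir tool [ 0.1493 -0.0001 -0.0002]
```

```bash
python3 -m inch '[{"slide":[0.004,-0.0005,0],"turn":0,"hand":0.3},{"slide":[0,0,0.01],"turn":0,"hand":0.3},{"slide":[0,0,0.02],"turn":0,"hand":0.3},{"slide":[0,0,0.02],"turn":0,"hand":0.3},{"slide":[0,0,0.02],"turn":0,"hand":0.3},{"slide":[0,0,0.015],"turn":0,"hand":0.3},{"slide":[0,0,0.01],"turn":0,"hand":0.3},{"slide":[0,0,0.005],"turn":0,"hand":0.3},{"slide":[0,0,0],"turn":0,"hand":0.3},{"slide":[0,0,0],"turn":0,"hand":0.3}]'
python3 - <<'E'
from h import *
np.set_printoptions(precision=4,suppress=True)
o=get_obs(); print(o["ft_force"],o["moment"],o["ee_pos"],tool(o)[:,0])
s=snapshot("wrist"); cv2.imwrite("pics/w6.png",s["pixels"][:,:,::-1])
E
```

```text
time_s: 10.45
ee_pos: [0.5835, -0.1688, 0.1259]
eef_rot: [2.281, 2.159, 0.001]
ft_force: [-0.6, -0.4, -2.9]
gripper_width: 0.048
[-0.5788 -0.3796 -2.8672] [-0.0048 -0.0165 -0.0007] [ 0.5835 -0.1688  0.1259] [ 0.055   0.9985 -0.0001]
```

View pics/w6.png

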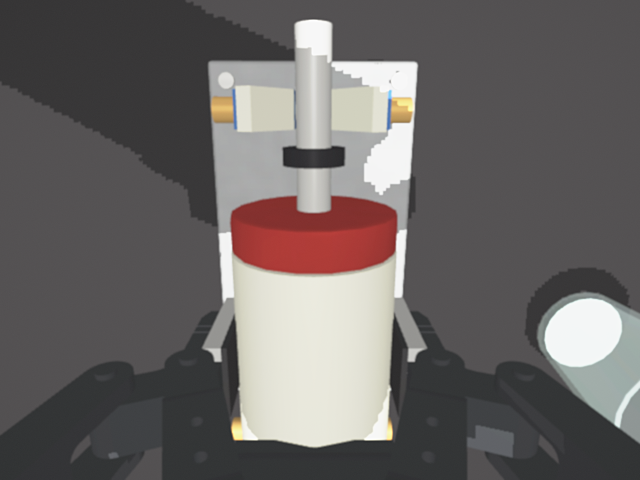

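The axle (column 313.5) is centred over the +y cheek (235 to 390, mid 312.5), and the collar is inside the cheek. Now descending.

```bash
python3 -m inch '[{"slide":[0,0,0.006],"turn":0,"hand":0.3},{"slide":[0,0,0.006],"turn":0,"hand":0.3},{"slide":[0,0,0.006],"turn":0,"hand":0.3},{"slide":[0,0,0.005],"turn":0,"hand":0.3},{"slide":[0,0,0.004],"turn":0,"hand":0.3},{"slide":[0,0,0.003],"turn":0,"hand":0.3},{"slide":[0,0,0.002],"turn":0,"hand":0.3},{"slide":[0,0,0],"turn":0,"hand":0.3},{"slide":[0,0,0],"turn":0,"hand":0.3}]'
python3 -m inch '[{"slide":[0,0,0.002],"turn":0,"hand":0.3},{"slide":[0,0,0.002],"turn":0,"hand":0.3},{"slide":[0,0,0],"turn":0,"hand":0.3}]'
python3 -m inch '[{"slide":[0,0,0.0015],"turn":0,"hand":0.3},{"slide":[0,0,0.0015],"turn":0,"hand":0.3},{"slide":[0,0,0],"turn":0,"hand":0.3}]'
python3 -c "from h import *;o=get_obs();print(o['ft_force'],o['moment'],o['ee_pos'])"
```

```text
time_s: 11.62
ee_pos: [0.5832, -0.1687, 0.0934]
eef_rot: [2.282, 2.159, 0.0]
ft_force: [-0.3, 0.8, -4.1]
gripper_width: 0.0478
time_s: 12.0
ee_pos: [0.5829, -0.1686, 0.0891]
eef_rot: [-2.281, -2.159, 0.0]
ft_force: [0.5, 0.1, -4.0]
gripper_width: 0.0474
time_s: 12.38
ee_pos: [0.5829, -0.1686, 0.0861]
eef_rot: [-2.282, -2.159, 0.0]
ft_force: [-0.2, -0.3, -2.8]
gripper_width: 0.0471
[-0.19443724 -0.26343364 -2.80804119] [ 0.00127451 -0.00058825 -0.00467785] [ 0.58293568 -0.16859007  0.086129  ]
```

```bash
python3 -m inch '[{"slide":[0,0,0.001],"turn":0,"hand":0.3},{"slide":[0,0,0.001],"turn":0,"hand":0.3},{"slide":[0,0,0],"turn":0,"hand":0.3}]'|egrep 'pos|force'
python3 -m inch '[{"slide":[0,0,0.001],"turn":0,"hand":0.3},{"slide":[0,0,0.0005],"turn":0,"hand":0.3},{"slide":[0,0,0],"turn":0,"hand":0.3}]'|egrep 'pos|force'
python3 -m inch '[{"slide":[0,0,0.001],"turn":0,"hand":0.3},{"slide":[0,0,0.0005],"turn":0,"hand":0.3},{"slide":[0,0,0],"turn":0,"hand":0.3}]'|egrep 'pos|force'
python3 -c "from h import *;o=get_obs();print(o['time_s'],o['ft_force'],o['moment'],o['ee_pos'])"
```

```text
ee_pos: [0.583, -0.1686, 0.0842]
ft_force: [0.4, 0.1, -3.4]
ee_pos: [0.583, -0.1686, 0.0827]
ft_force: [1.0, 0.0, -3.8]
ee_pos: [0.583, -0.1686, 0.0812]
ft_force: [0.3, -0.4, -3.1]
13.5 [ 0.31038832 -0.40532682 -3.06171149] [-0.00619638 -0.03604479 -0.00454369] [ 0.58300217 -0.16857936  0.08120876]
```

```bash
python3 -m inch '[{"slide":[0,0,0.001],"turn":0,"hand":0.3},{"slide":[0,0,0.001],"turn":0,"hand":0.3},{"slide":[0,0,0],"turn":0,"hand":0.3}]'|egrep 'pos|force'
python3 -m inch '[{"slide":[0,0,0.001],"turn":0,"hand":0.3},{"slide":[0,0,0.0005],"turn":0,"hand":0.3},{"slide":[0,0,0],"turn":0,"hand":0.3}]'|egrep 'pos|force'
python3 -m inch '[{"slide":[0,0,0.001],"turn":0,"hand":0.3},{"slide":[0,0,0.0005],"turn":0,"hand":0.3},{"slide":[0,0,0],"turn":0,"hand":0.3}]'|egrep 'pos|force'
python3 -c "from h import *;o=get_obs();print(o['time_s'],o['ft_force'],o['moment'],o['ee_pos'])"
```

```text
ee_pos: [0.5827, -0.1688, 0.0794]
ft_force: [-2.9, 0.1, 1.9]
ee_pos: [0.5829, -0.1689, 0.0783]
ft_force: [-3.4, 0.2, 4.9]
ee_pos: [0.5831, -0.169, 0.0768]
ft_force: [-2.7, -0.1, 4.9]
14.625 [-2.67243407 -0.05997551  4.90443841] [ 0.14293542  0.61172336 -0.21501053] [ 0.5831372  -0.16900437  0.07678947]
```

Contact with the noses came at TCP z ≈ 0.080. The side force of −2.7 N in x, with its moment about z, points to the −y end touching the +x wall. I'll ease that first.

```bash
python3 -m inch '[{"slide":[0,-0.0004,0],"turn":0.008,"hand":0.3},{"slide":[0,0,0],"turn":0,"hand":0.3}]'|egrep 'pos|force'
python3 -c "from h import *;o=get_obs();print(o['time_s'],o['ft_force'],o['moment'],o['ee_pos'],tool(o)[:,0])"
```

```text
ee_pos: [0.583, -0.1689, 0.0766]
ft_force: [-1.7, -1.6, 4.2]
14.875 [-1.65604686 -1.58597867  4.24493748] [-0.08283936  0.42458289  0.08056548] [ 0.58303166 -0.1689438   0.07662795] [ 6.28581151e-02  9.98022340e-01 -5.15692241e-04]
```

```bash
python3 -m inch '[{"slide":[0,-0.0006,0],"turn":-0.003,"hand":0.3},{"slide":[0,0,0],"turn":0,"hand":0.3}]'|egrep 'pos|force'
python3 -c "from h import *;o=get_obs();print(o['time_s'],o['ft_force'],o['moment'],o['ee_pos'],tool(o)[:,0])
s=snapshot('wrist'); cv2.imwrite('pics/w7.png',s['pixels'][:,:,::-1])"
```

```text
ee_pos: [0.5826, -0.1689, 0.0765]
ft_force: [-0.8, -1.9, 4.1]
15.125 [-0.76079386 -1.90299869  4.1424271 ] [-0.25543888  0.0772736  -0.01418219] [ 0.58259633 -0.16887934  0.07647973] [ 5.99508344e-02  9.98201188e-01 -5.34176727e-04]
```

View pics/w7.png

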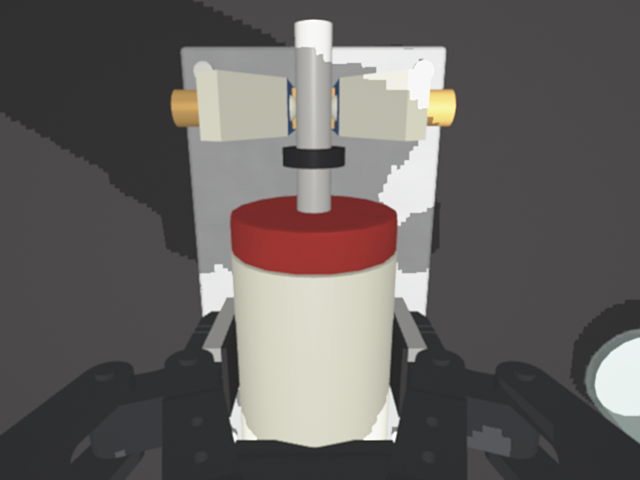

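The drum hasn't shifted in the grip (collar still at row 157). The axle is centred in the slot between the noses (290 to 338), and the collar is clear of the cheek. I'll press on slowly.

```bash
for i in 1; do
python3 -m inch '[{"slide":[0,0,0.0005],"turn":0,"hand":0.3},{"slide":[0,0,0.0005],"turn":0,"hand":0.3},{"slide":[0,0,0],"turn":0,"hand":0.3}]'|egrep 'pos|force'
python3 -c "from h import *;o=get_obs();print(o['time_s'],o['moment'])"
python3 -m inch '[{"slide":[0,0,0.0005],"turn":0,"hand":0.3},{"slide":[0,0,0.0005],"turn":0,"hand":0.3},{"slide":[0,0,0],"turn":0,"hand":0.3}]'|egrep 'pos|force'
python3 -c "from h import *;o=get_obs();print(o['time_s'],o['moment'])"
done
```

```text
ee_pos: [0.5821, -0.1684, 0.0749]
ft_force: [1.5, -2.3, -2.0]
15.55 [-0.44467291 -0.30035002  0.01507438]
ee_pos: [0.5819, -0.1682, 0.0739]
ft_force: [2.3, -1.3, -3.6]
15.925 [-0.29474598 -0.41951122  0.02738278]
```

Force has dropped back to hanging weight, so the axle snapped past the noses. I'll re-centre slightly and continue down toward the floor, expected at TCP z ≈ 0.070.

```bash
python3 -m inch '[{"slide":[0,0.0006,0.0005],"turn":0,"hand":0.3},{"slide":[0,0,0.0005],"turn":0,"hand":0.3},{"slide":[0,0,0],"turn":0,"hand":0.3}]'|egrep 'pos|force'
python3 -c "from h import *;o=get_obs();print(o['time_s'],o['moment'])"
python3 -m inch '[{"slide":[0,0,0.0005],"turn":0,"hand":0.3},{"slide":[0,0,0.0005],"turn":0,"hand":0.3},{"slide":[0,0,0],"turn":0,"hand":0.3}]'|egrep 'pos|force'
python3 -c "from h import *;o=get_obs();print(o['time_s'],o['moment'])"
```

```text
ee_pos: [0.5821, -0.1682, 0.0727]
ft_force: [1.8, 0.0, -6.6]
16.3 [-0.01959787 -0.33950927 -0.00620208]
ee_pos: [0.5823, -0.1683, 0.0718]
ft_force: [1.5, 0.1, -8.0]
16.675 [ 0.10531226 -0.25091048 -0.01404383]
```

```bash
python3 -m inch '[{"slide":[0,0.0004,0.0005],"turn":0,"hand":0.3},{"slide":[0,0,0.0005],"turn":0,"hand":0.3},{"slide":[0,0,0],"turn":0,"hand":0.3}]'|egrep 'pos|force'
python3 -c "from h import *;o=get_obs();print(o['time_s'],o['moment'])"
python3 -m inch '[{"slide":[0,0,0.0005],"turn":0,"hand":0.3},{"slide":[0,0,0.0003],"turn":0,"hand":0.3},{"slide":[0,0,0],"turn":0,"hand":0.3}]'|egrep 'pos|force'
python3 -c "from h import *;o=get_obs();print(o['time_s'],o['moment'])"
```

```text
ee_pos: [0.5825, -0.1684, 0.0709]
ft_force: [-0.1, 0.8, -7.9]
17.05 [ 0.14679577 -0.00851802 -0.05685166]
ee_pos: [0.5827, -0.1688, 0.0705]
ft_force: [-1.9, 0.4, -4.2]
17.425 [0.22144112 0.49048744 0.03636135]
```

```bash
python3 -m inch '[{"slide":[0,-0.0004,0.0004],"turn":0,"hand":0.3},{"slide":[0,0,0],"turn":0,"hand":0.3}]'|egrep 'pos|force'
python3 -c "from h import *;o=get_obs();print(o['time_s'],o['moment'])"
python3 -m inch '[{"slide":[0,0,0.0004],"turn":0,"hand":0.3},{"slide":[0,0,0],"turn":0,"hand":0.3}]'|egrep 'pos|force'
python3 -c "from h import *;o=get_obs();print(o['time_s'],o['moment'])"
```

```text
ee_pos: [0.5827, -0.1689, 0.0702]
ft_force: [-2.5, 0.3, -4.3]
17.675 [-0.04831793  0.36544114 -0.02797898]
ee_pos: [0.5829, -0.1688, 0.0698]
ft_force: [-1.3, 0.3, -4.8]
17.925 [-0.07300844  0.23168179 -0.00225988]
```

```bash
python3 -m inch '[{"slide":[0,-0.0002,0.0005],"turn":0,"hand":0.3},{"slide":[0,0,0],"turn":0,"hand":0.3}]'|egrep 'pos|force'
python3 -c "from h import *;o=get_obs();print(o['time_s'],o['moment'])"
python3 -m inch '[{"slide":[0,0,0.0005],"turn":0,"hand":0.3},{"slide":[0,0,0],"turn":0,"hand":0.3}]'|egrep 'pos|force'
python3 -c "from h import *;o=get_obs();print(o['time_s'],o['moment'])"
```

```text
ee_pos: [0.583, -0.1688, 0.0697]
ft_force: [-1.4, 0.5, -0.7]
18.175 [-0.02704719  0.27666066 -0.00238027]
ee_pos: [0.583, -0.1688, 0.0696]
ft_force: [-2.9, 0.2, 5.4]
18.425 [0.11671886 0.60382458 0.00556608]
```

The floor is at TCP z = 0.0696, and the force rises by about 12 N per mm. I'll ramp to roughly 14 N.

```bash
python3 -m inch '[{"slide":[0,-0.0003,0.0004],"turn":0,"hand":0.3},{"slide":[0,0,0],"turn":0,"hand":0.3}]'|egrep 'pos|force'
python3 -c "from h import *;o=get_obs();print(o['time_s'],o['moment'])"
```

```text
ee_pos: [0.583, -0.1688, 0.0695]
ft_force: [-2.8, 0.9, 8.2]
18.675 [ 0.15207569  0.61083093 -0.01088913]
```

```bash
python3 -m inch '[{"slide":[0,-0.0003,0.0004],"turn":0,"hand":0.3},{"slide":[0,0,0],"turn":0,"hand":0.3}]'|egrep 'pos|force'
python3 -c "from h import *;o=get_obs();print(o['time_s'],o['moment'])"
```

```text
ee_pos: [0.583, -0.1688, 0.0695]
ft_force: [-3.1, 0.9, 10.2]
18.925 [ 0.19584042  0.68196312 -0.00071039]
```

```bash
python3 -m inch '[{"slide":[0,-0.0003,0.0004],"turn":0,"hand":0.3},{"slide":[0,0,0],"turn":0,"hand":0.3}]'|egrep 'pos|force'
python3 -m inch '[{"slide":[0,0,0],"turn":0,"hand":0.3},{"slide":[0,0,0],"turn":0,"hand":0.3}]'|egrep 'pos|force'
python3 -c "from h import *;o=get_obs();print(o['time_s'],o['moment'])"
```

```text
ee_pos: [0.583, -0.1688, 0.0695]
ft_force: [-3.3, 1.0, 13.3]
ee_pos: [0.583, -0.1688, 0.0695]
ft_force: [-2.9, 0.9, 13.0]
19.425 [ 0.26593555  0.76394366 -0.03166796]
```

```bash
python3 -m inch '[{"slide":[0,0,0.00015],"turn":0,"hand":0.3},{"slide":[0,0,0],"turn":0,"hand":0.3},{"slide":[0,0,0],"turn":0,"hand":0.3}]'|egrep 'pos|force'
python3 -m inch '[{"slide":[0,0,0],"turn":0,"hand":0.3},{"slide":[0,0,0],"turn":0,"hand":0.3},{"slide":[0,0,0],"turn":0,"hand":0.3}]'|egrep 'pos|force'
python3 -c "
from h import *;o=get_obs();print(o['time_s'],o['moment'],tool(o)[:,0])
s=snapshot('wrist'); cv2.imwrite('pics/w8.png',s['pixels'][:,:,::-1])"
```

```text
ee_pos: [0.583, -0.1689, 0.0695]
ft_force: [-4.5, 2.5, 15.2]
ee_pos: [0.583, -0.1688, 0.0694]
ft_force: [-4.2, 1.8, 14.6]
20.175 [ 0.38337695  0.83683108 -0.00405732] [6.00870271e-02 9.98193080e-01 3.51412523e-04]
```

View pics/w8.png

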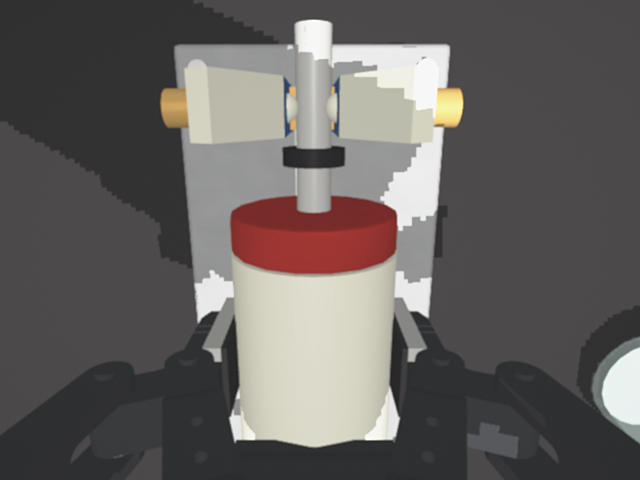

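The +y axle end is seated, with both noses now closed over it at (291,107) and (333,107). The press held 14.6 to 15.2 N, steady and level. Next I'll relieve the force and release.

```bash
python3 -m inch '[{"slide":[0,0,-0.0004],"turn":0,"hand":0.3},{"slide":[0,0,-0.0004],"turn":0,"hand":0.3},{"slide":[0,0,-0.0003],"turn":0,"hand":0.3},{"slide":[0,0,0],"turn":0,"hand":0.3}]'|egrep 'pos|force'
```

```text
ee_pos: [0.5829, -0.1688, 0.0695]
ft_force: [-1.0, 0.1, 7.5]
```

```bash
python3 -m inch '[{"slide":[0,0,-0.0004],"turn":0,"hand":0.3},{"slide":[0,0,-0.0003],"turn":0,"hand":0.3},{"slide":[0,0,0],"turn":0,"hand":0.3}]'|egrep 'pos|force'
python3 -m inch '[{"slide":[0,0,0],"turn":0,"hand":0.58},{"slide":[0,0,0],"turn":0,"hand":0.64},{"slide":[0,0,0],"turn":0,"hand":0.7},{"slide":[0,0,0],"turn":0,"hand":0.8},{"slide":[0,0,0],"turn":0,"hand":1},{"slide":[0,0,0],"turn":0,"hand":1},{"slide":[0,0,0],"turn":0,"hand":1}]'
python3 -c "
from h import *
s=snapshot('wrist'); cv2.imwrite('pics/w9.png',s['pixels'][:,:,::-1])"
```

```text
ee_pos: [0.5826, -0.1687, 0.0696]
ft_force: [2.3, -0.7, 4.7]
time_s: 21.98
ee_pos: [0.5815, -0.1686, 0.0692]
eef_rot: [-2.287, -2.154, -0.0]
ft_force: [0.9, 0.5, -0.3]
gripper_width: 0.0851
```

View pics/w9.png

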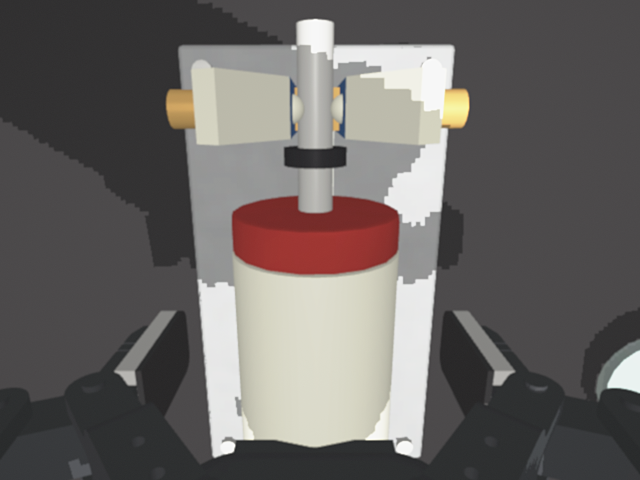

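The gripper is open and clear, and the drum is unmoved. I'll rise and look at both ends.

```bash
python3 -m inch '[{"slide":[0,0,-0.005],"turn":0,"hand":1},{"slide":[0,0,-0.015],"turn":0,"hand":1},{"slide":[0,0,-0.03],"turn":0,"hand":1},{"slide":[0,0,-0.03],"turn":0,"hand":1},{"slide":[0,0,-0.03],"turn":0,"hand":1},{"slide":[0,0,-0.03],"turn":0,"hand":1},{"slide":[0,0,-0.03],"turn":0,"hand":1},{"slide":[0,0,-0.02],"turn":0,"hand":1},{"slide":[0,0,0],"turn":0,"hand":1},{"slide":[0,0,0],"turn":0,"hand":1}]'
python3 -c "
from h import *
o=get_obs();s=snapshot('wrist'); crop(s,'pics/w10.png',200,40,440,400,1.66)
np.save('w10.npy',{'o':o,'s':s},allow_pickle=True)"
```

```text
time_s: 23.28
ee_pos: [0.5811, -0.1683, 0.2587]
eef_rot: [-2.287, -2.153, 0.0]
ft_force: [-1.4, 0.0, -0.5]
gripper_width: 0.0852
```

View pics/w10.png

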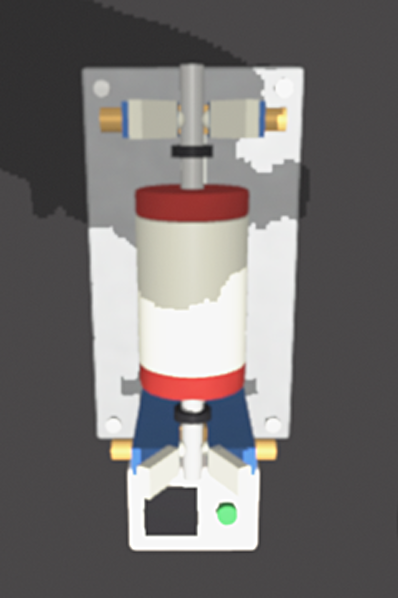

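Both axle ends lie in their slots: +y end at crop (192,65), −y end at (192,478), collars at rows 151 and 412. I'll do one numeric evenness check before handing in.

```bash
python3 -c "
from h import *
d=np.load('w10.npy',allow_pickle=True).item();o,s=d['o'],d['s']
T=tool(o)
for za,zb in ((.0755,.0755),(.0755,.0855),(.0855,.0755)):
    a=onz(s,(200+192/1.66,40+65/1.66),za,o);b=onz(s,(200+192/1.66,40+478/1.66),zb,o)
    a2=onz(s,(200+192/1.66,40+151/1.66),za+.004,o);b2=onz(s,(200+192/1.66,40+412/1.66),zb+.004,o)
    print(za,zb,np.linalg.norm(a-b),np.linalg.norm(a2-b2),(a+b)/2)
"
```

```text
0.0755 0.0755 0.18740865299864634 0.11736304915241409 [ 0.58162107 -0.16818584  0.0755    ]
0.0755 0.0855 0.18234210596938366 0.11357471203828938 [ 0.58176347 -0.16551911  0.0805    ]
0.0855 0.0755 0.1869608991832542 0.11817394932398055 [ 0.58158531 -0.16854204  0.0805    ]
```

```bash
python3 -c "from plant import *; print(hand_in())"
```

```text
the job is handed in; nothing more can be done
None
```

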